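# Clear the gear housing and hold its cover ready above it

## Robot

A 6-joint arm with a two-finger parallel gripper is mounted at the origin on the work surface. World frame = base frame: x ahead of the robot, y to its left, z up, the work surface at z = 0. Lengths are in mm, angles in rad, forces in N, time in s.
With the tool pointing down it reaches from about 350 to 925 mm from the base axis. Payload 6.4 kg.
Tool frame: the origin (TCP) lies midway between the tips of the shut fingers; the grasp point (between the pads) lies pinch_z behind it (pinch_z is the distance from the TCP to the grasp point, in mm); z points along the fingers, y is the line along which they close (so a half turn about z gives the same grasp; the last joint's range is limited). The gripper opens to 94 mm and grips with 3 to 60 N. Pads are 16 mm wide; open, the fingers measure 119 mm over their backs; the gripper's body (75 mm by 177 mm) begins 78 mm behind the grasp point.
Start: joints at [1.124, 0.245, 1.558, -0, 1.339, -0.174], TCP at [175.125, 625.975, 205.455] pointing down, gripper open.
Joint ranges: [-3.13, 3.13], [-1.02, 2.26], [0.13, 2.54], [-0.95, 4.09], [0.21, 2.88], [-2.74, 2.74]. Speed limits (rad/s): [2.57, 2.57, 3.14, 3.14, 3.14, 3.14].

## Interface

Orientations are given as [roll, pitch, yaw] about the fixed x, y, z axes, in that order (R = Rz(yaw) Ry(pitch) Rx(roll)).
In Python, from cell import get_state, grab_frame, calibration, hand_in, pinch_z gives the robot as it stands.
- The arm moves only by the tool drive_tool, never from a script. Its argument "steps" is a list of rows, each an object of numbers: "tx", "ty", "tz": the shift along the tool's x, y, z in mm; "yaw": the turn about the tool's z in rad. A call has 1 to 10 rows; each row shifts and turns the commanded pose from where the row before left it, along the tool's axes as they then stand; what a row does not reach is not made up. A row lasts 1/8 s, in which the tool goes at most 62.5 mm and 10.7 degrees, less where a joint would pass 70% of its speed; a pose out of reach is approached as far as the arm can. A call is refused whole if a number of a shift passes 62.5 or a number of a turn 0.188, either way. A call with a gripper value outside its range is refused whole. "jaw" is the opening, from 0 (shut) to 1 (fully open), set as the call begins (left out, the last holds). The fingers move at their own pace and stop on an object; the grip force is fixed at half the most. Time passes only in rows, so rows that do not move let the fingers close. It gives the time, the measured TCP pose, the force, the opening and the grip force at its end, in the units of the state.
- get_state(): the state, without advancing time (a new reading comes with each control period).
- grab_frame(name): name is "side" or "top" or "wrist"; returns the picture (420x560x3 uint8, blue, green, red); there is no depth.
- calibration(name): a dict with "K" (3x3 intrinsics, pixels), "world_from_camera" (4x4, takes a point from camera to world coordinates). Camera axes: x right, y down, z forward; pixel columns grow to the right and rows downward; lengths in mm; the calibration is good to about 2 mm. A picture is of the moment at which its call begins: read the wrist's pose just before it. calibration takes no time and is no camera call; for the wrist camera it gives the pose at the moment of the call.
- hand_in(): hands the job in; it is judged then, once.
The state is a dict: "t": time; "q": joint angles; "joint_vel": joint speeds; "joint_torque": joint torques, N m; "eef_pos": TCP position; "tcp_rot": TCP orientation; "contact_force": force on the tool from outside, world axes, zero at the start; "torque": the same for the moment, N m; "width": opening from 0.0 (shut) to 1.0 (fully open); "grasp_force": force on a finger pad.
Only numpy, scipy, OpenCV 4.12 (cv2) and the standard library are available. Lean on these libraries where they do the work, as an engineer would, in place of code of your own. Each camera call takes 0.05 s, during which the arm holds its last target. There are 200 camera calls.

## Task

Take the parts basket off the open gear housing and hang it by its handle on the hook of the stand, so that it hangs freely. Then pick up the housing's cover plate by its rib, carry it over the things in between, and hold it about 15 mm above the housing's rim, level and lined up edge to edge with the rim (either way round), so that a colleague can lay in the gasket; the cover must not touch the housing. Finish while still holding the cover there, with the basket still hanging, and do not disturb the other things on the bench.

Things in the scene. Friction and masses are not known exactly. Their poses are not given: they have to be found in the camera images.
- basket: Small bare-steel parts basket, an open tray 84 (x) by 140 (y) by 50 mm high, about 0.25 kg, with a stiff upright handle. Origin: centre of its underside; z up. Starts standing on the rim of the gear housing, its long side roughly along the housing's.
- basket_handle (a point): Centre of the basket's handle bar, 130 mm above the basket's underside. The bar runs along the basket's y, 134 mm long, 12 by 12 mm in section, carried at each end (y = +-65 mm) by a flat strap 4 mm thick that stands on the end wall; the opening under the bar is 74 mm high and 126 mm long. Axes as the basket's.
- stand: Steel hook stand fixed to the bench: base plate 170 by 110 mm (12 mm thick), post 16 mm thick and 235 mm high at x = +75 mm of its frame, and a hook arm that juts from the post's top. Origin: on the bench below the hook arm's middle. May be on the left or the right of the bench.
- hook_arm (a point): Point on top of the hook arm, 235 mm above the bench, where the handle bar rests. The arm is a level rod 10 mm thick along this point's x (the stand's x), from the post at x = +75 to x = -45 mm, then bent up to a tip at x = -55 mm whose end is 25 mm above this point. The bar goes in over the tip from -x, crosswise to the arm, then down; it hangs with its centre 6 mm above this point.
- cover: Flat cast-aluminium cover plate, 105 (x) by 160 (y) by 6 mm, about 0.4 kg, with a solid rib standing on its middle: 16 mm wide (x), 90 mm long (y), top at z = 40 mm. Origin: centre of its underside. Starts lying flat on the bench, across the bench from the hook stand. Same either way round.
- housing: Cast-aluminium gear housing fixed to the bench, an open-topped box 105 (x) by 160 (y) by 100 mm high with walls 14 mm thick, gears inside, on a foot plate 135 by 190 mm. Origin: centre of its underside on the bench.
- housing_rim (a point): Centre of the housing's open top, level with its flat rim, 100 mm above the bench; axes as the housing's.
- bins: Obstacle, loose bystander: blue steel strip of four small-parts bins, 280 (x) by 60 (y) by 100 mm high, standing beside the housing on one side, between it and the stand or the cover. Origin under its centre.
- case: Obstacle, loose bystander: black plastic tool case standing on its edge, 280 (x) by 64 (y) by 100 mm high, beside the housing on the other side from the bins. Origin under its centre.
- can: Bystander: paint can, 100 mm across, 120 mm high, beyond the housing. Origin under its centre.
- mug: Bystander: black mug, 80 mm across, 95 mm high, beyond the housing. Origin under its centre.
- jar: Bystander: jar, 60 mm across, 80 mm high, beyond the housing. Origin under its centre.
- bearing: Bystander: steel bearing ring, 52 mm across, 15 mm high, lying beyond the housing. Origin under its centre.
Things that resemble listed ones, but are neither listed nor needed, are in the scene too. Leave any orange or pink look-alike of the basket alone.

How it is judged (in metres and radians):
On the way, in this order (a step that is already met when the one before it is completed fails the run):
1. the basket hangs by its handle on the hook, let go (contact force between basket and stand above 0.5 N and contact force between basket and the fingers below 0.1 N and contact force between basket and housing below 0.05 N and horizontal distance between basket_handle and hook_arm below 0.06 m and z of basket_handle in the frame of hook_arm between -0.012 and 0.025 m and angle between basket's own z axis and vertical below 0.35 rad), for 0.3 s.
2. the cover is lifted off the bench in the gripper (height (world z) of cover above 0.06 m and contact force between cover and the fingers above 2 N), for 0.1 s.
At the end, for the whole second after the job is handed in: Basket hangs let go on the hook arm (bar within 60 mm of its middle, tilt under 20 degrees). Gripper holds the cover still, underside 4 to 30 mm above the rim, centre within 7 mm, edges within 5 degrees (either way round), level within 4.5 degrees, touching neither housing nor basket (all of step 1 and horizontal distance between cover and housing_rim below 0.007 m and z of cover in the frame of housing_rim between 0.004 and 0.03 m and angle between the y axis of cover and the y axis of housing, either way round below 0.09 rad and angle between cover's own z axis and vertical below 0.08 rad and linear speed of cover below 0.02 m/s and contact force between cover and the fingers above 2 N and contact force between cover and housing below 0.05 N and contact force between cover and basket below 0.05 N); the arm keeps its last pose, push and grip.
It fails at once if the cover bumps the housing (contact force between cover and housing above 1 N).
It fails at once if another thing on the bench is shoved or knocked over (distance of any of bins, case, can, mug, jar, bearing from where it was at the start of the episode above 0.02 m).
It also fails if it takes over 61 s, if anything falls off the work surface, if the arm or the gripper's body presses on something with over 40 N, if the wrist force passes 120 N, or if a joint passes its speed limit or range.

## Working session

There is one attempt and no reset: what is moved stays moved. The work goes in short steps, Python scripts to look and compute and a tool call to move; the robot and the scene stay as the last step left them, time stands still between calls to the robot, and variables do not carry over. Pictures are saved under pics/ and viewed, at most 10 in all, crops included, and the job is handed in when it is done.

Besides the shell and the picture viewer there is one more tool, called after "Call:" by a JSON object that holds its "name" and its "arguments", one argument or row to a line. drive_tool: Moves the arm, as the interface text tells. Its arguments: {"type":"object","properties":{"steps":{"type":"array"},"jaw":{"type":"number"}},"required":["steps"]}

```bash
mkdir -p pics; ls
python3 - <<'E'
from cell import *
import cv2,numpy as np
s=get_state();print({k:np.round(v,3).tolist() for k,v in s.items()},pinch_z if not callable(pinch_z) else pinch_z())
for n in("top","side"):
    cv2.imwrite(f"pics/{n}0.png",grab_frame(n));c=calibration(n);print(n,np.round(c["K"],1).tolist(),np.round(c["world_from_camera"],3).tolist())
E
```

```text
pics
{'t': 0.0, 'q': [1.124, 0.246, 1.559, -0.0, 1.339, -0.174], 'joint_vel': [0.0, 0.001, 0.001, -0.001, -0.001, -0.001], 'joint_torque': [0.001, -41.583, -31.46, 0.069, 0.033, -0.0], 'eef_pos': [174.868, 625.437, 204.392], 'tcp_rot': [-3.14, -0.0, 2.869], 'contact_force': [0.389, -0.177, 0.339], 'torque': [0.008, -0.039, 0.035], 'grasp_force': 0.0, 'width': 1.0} 18.8
top [[524.7, 0.0, 280.0], [0.0, 524.7, 200.1], [0.0, 0.0, 1.0]] [[-0.009, -0.986, 0.168, 302.781], [-1.0, 0.009, -0.002, -3.725], [0.0, -0.168, -0.986, 1399.527], [0.0, 0.0, 0.0, 1.0]]
side [[488.4, 0.0, 277.4], [0.0, 488.4, 216.9], [0.0, 0.0, 1.0]] [[-0.994, -0.067, 0.083, 371.675], [-0.106, 0.666, -0.738, 1118.252], [-0.006, -0.743, -0.67, 1148.419], [0.0, 0.0, 0.0, 1.0]]
```

View pics/top0.png

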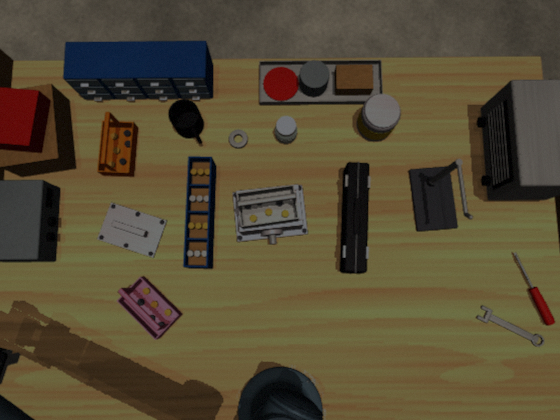

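View pics/side0.png

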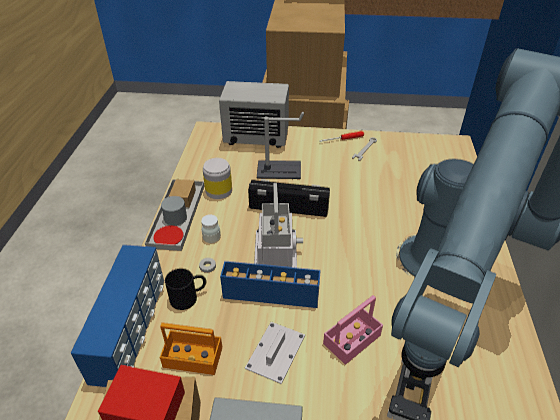

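The top view shows the basket on the housing near (270,212), the hook arm from post (458,163) to tip (468,215), and the cover near (133,230). The bins are at (199,212) and the case at (355,217). I'll zoom in for precise pixels.

Run:
```python
import cv2,numpy as np
t=cv2.imread("pics/top0.png");s=cv2.imread("pics/side0.png")
def crop(im,x,y,w,h,k): 
    o=cv2.resize(im[y:y+h,x:x+w],None,fx=k,fy=k,interpolation=cv2.INTER_CUBIC); o=np.clip(o.astype(float)*1.6,0,255).astype(np.uint8)
    for u in range((x+9)//10*10,x+w,10): cv2.putText(o,str(u),((u-x)*k,8),0,.3,(0,255,255));cv2.line(o,((u-x)*k,10),((u-x)*k,16),(0,255,255))
    for v in range((y+9)//10*10,y+h,10): cv2.putText(o,str(v),(0,(v-y)*k),0,.3,(0,255,255));cv2.line(o,(20,(v-y)*k),(26,(v-y)*k),(0,255,255))
    return o
a=crop(t,225,175,90,75,4);b=crop(t,405,150,75,90,4)[:300];c=crop(t,95,195,80,65,4);d=crop(s,245,100,75,70,4)
cv=np.zeros((600,700,3),np.uint8)
for im,(x,y) in((a,(0,0)),(b,(370,0)),(c,(0,310)),(d,(370,310))): cv[y:y+im.shape[0],x:x+im.shape[1]]=im[:600-y]
cv2.imwrite("pics/z1.png",cv)
cv2.imwrite("pics/z2.png",crop(s,245,170,75,100,6))
```

```text
(no output)
```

View pics/z1.png

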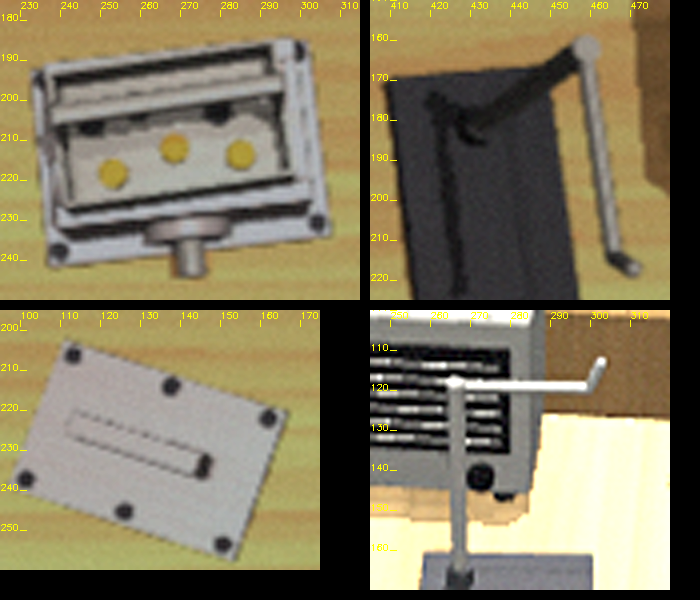

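View pics/z2.png

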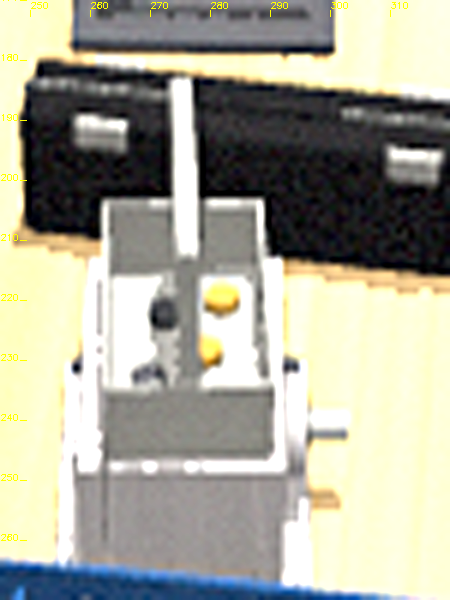

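The crops give top-view pixels. Bar ends are at (238,203) and (295.5,197); the arm runs from (459,162) to (466,214); the cover corners are about (110.5,203.5), (167,220.5), (154,257) and (98,239). In the side view the arm runs from (265,118) to (298,119) and the bar from (274,183) to (276,212).

```bash
cat > h.py <<'E'
from cell import *
import numpy as np
def ray(n,p,c=None):
    c=c or calibration(n);T=np.array(c["world_from_camera"]);d=T[:3,:3]@np.linalg.inv(c["K"])@[p[0],p[1],1];return T[:3,3],d/np.linalg.norm(d)
def onz(n,p,z,c=None):
    o,d=ray(n,p,c);return o+d*(z-o[2])/d[2]
def tri(p,q,a="top",b="side"):
    A,r=np.zeros((3,3)),np.zeros(3)
    for n,x in((a,p),(b,q)):
        o,d=ray(n,x);P=np.eye(3)-np.outer(d,d);A+=P;r+=P@o
    return np.linalg.solve(A,r)
E
python3 - <<'E'
from h import *
np.set_printoptions(precision=1,suppress=True)
l,r=onz("top",(238,203.2),236),onz("top",(295.5,196.7),236);print("bar",l,r,(l+r)/2,np.linalg.norm(l-r),np.degrees(np.arctan2(*(l-r)[:2])))
# side bar ends: far end (273.5,183) near (276,212), top
for p in((273.5,183.5),(276,212)):print("bar side",onz("side",p,234))
a,b,c=onz("top",(458.8,162),235),onz("top",(465.5,214),235),onz("top",(470,217),260)
print("arm",a,b,c,np.linalg.norm(a-b),np.degrees(np.arctan2((a-b)[1],(a-b)[0])))
for p in((265.5,118),(298,118.5)):print("arm side",onz("side",p,235))
print("tip side",onz("side",(302.5,113),260),"tri post",tri((458.8,162),(265.5,118)),"bend",tri((465.5,214),(298,118.5)))
C=[onz("top",p,6) for p in((110.5,203.5),(167,220.5),(154,257),(98,239))];print("cover",np.array(C),np.mean(C,0),[np.linalg.norm(C[i]-C[i-1]) for i in range(4)])
for p in ((111,221),(115,218),(148,232),(145,237)): print("rib",onz("top",p,40))
print("stand base",[onz("top",p,12) for p in((409.5,170),(449,167))])
E
```

```text
bar [495.1  88.6 236. ] [508.8 -40.8 236. ] [502.   23.9 236. ] 130.14770268731968 -6.017463429441704
bar side [512.9 -37.7 234. ]
bar side [491.3  90.9 234. ]
arm [ 585.9 -414.3  235. ] [ 466.1 -421.3  235. ] [ 455.8 -421.8  260. ] 120.00869247678305 3.367426829652213
arm side [ 584.2 -412.2  235. ]
arm side [ 467.5 -420.   235. ]
tip side [ 451.8 -416.9  260. ] tri post [ 585.4 -414.7  233.7] bend [ 467.  -421.8  233.8]
cover [[535.5 450.    6. ]
 [488.  296.7   6. ]
 [391.  328.5   6. ]
 [440.1 478.9   6. ]] [463.6 388.5   6. ] [np.float64(99.73917612728059), np.float64(160.48640417042833), np.float64(102.08418408011018), np.float64(158.27218231924294)]
rib [483.5 435.5  40. ]
rib [491.3 425.4  40. ]
rib [453.8 338.   40. ]
rib [440.8 345.3  40. ]
stand base [array([ 619.1, -357.8,   12. ]), array([ 626.4, -465.4,   12. ])]
```

Both views agree: bar centre is about (502,25) and the hook point about (511,-418). First lift and turn.

Call:
{"name": "drive_tool", "arguments": {
  "steps": [
    {"tz":-16,"yaw":0.167},
    {"tz":-16,"yaw":0.167},
    {"tz":-16,"yaw":0.167},
    {"tz":-16,"yaw":0.167},
    {"tz":-16,"yaw":0.167},
    {"tz":-16,"yaw":0.167},
    {"tz":-16,"yaw":0.167},
    {}
  ],
  "jaw": 1
}}

```text
$.steps[0]: bad value
```

```bash
cat >> h.py <<'E'
def go(x,y,z,yaw):
    s=get_state();Y=s["tcp_rot"][2];d=np.array([x,y,z])-s["eef_pos"]
    R=np.array([[np.cos(Y),np.sin(Y),0],[np.sin(Y),-np.cos(Y),0],[0,0,-1]])
    print("t",s["t"],"pos",np.round(s["eef_pos"],1),"rot",np.round(s["tcp_rot"],3),"w",s["width"],"gf",s["grasp_force"],"F",np.round(s["contact_force"],1));print("tool d",np.round(R.T@d,1),"tool yaw",round(Y-yaw,3))
E
python3 -c "
from h import *
go(499,50,310,1.70)"
```

```text
t 0.1 pos [174.9 625.5 204.5] rot [-3.14  -0.     2.869] w 1.0020501844295024 gf 0.0 F [ 0.1 -0.3 -1.1]
tool d [-467.2 -466.9 -105.5] tool yaw 1.169
```

Call:
{"name": "drive_tool", "arguments": {
  "steps": [
    {"tx":0,"ty":0,"tz":-16,"yaw":0.167},
    {"tx":0,"ty":0,"tz":-16,"yaw":0.167},
    {"tx":0,"ty":0,"tz":-16,"yaw":0.167},
    {"tx":0,"ty":0,"tz":-16,"yaw":0.167},
    {"tx":0,"ty":0,"tz":-16,"yaw":0.167},
    {"tx":0,"ty":0,"tz":-16,"yaw":0.167},
    {"tx":0,"ty":0,"tz":-16,"yaw":0.167},
    {"tx":0,"ty":0,"tz":0,"yaw":0}
  ],
  "jaw": 1
}}

```text
t: 1.1
eef_pos: [175.3, 626.4, 318.5]
tcp_rot: [3.14, -0.002, 1.702]
contact_force: [0.3, -0.3, -0.4]
width: 1.003
grasp_force: 0.0
```

```bash
python3 -c "
from h import *
go(499,50,310,1.70)"
```

```text
t 1.1 pos [175.3 626.4 318.5] rot [ 3.140e+00 -2.000e-03  1.702e+00] w 1.0028895659073611 gf 0.0 F [ 0.3 -0.3 -0.4]
tool d [-613.8  245.6    8.5] tool yaw 0.002
```

Call:
{"name": "drive_tool", "arguments": {
  "steps": [
    {"tx":-41,"ty":16,"tz":0,"yaw":0},
    {"tx":-41,"ty":16,"tz":0,"yaw":0},
    {"tx":-41,"ty":16,"tz":0,"yaw":0},
    {"tx":-41,"ty":16,"tz":0,"yaw":0},
    {"tx":-41,"ty":16,"tz":0,"yaw":0},
    {"tx":-41,"ty":16,"tz":0,"yaw":0},
    {"tx":-41,"ty":16,"tz":0,"yaw":0},
    {"tx":-41,"ty":16,"tz":0,"yaw":0},
    {"tx":-41,"ty":16,"tz":0,"yaw":0},
    {"tx":-41,"ty":16,"tz":0,"yaw":0}
  ]
}}

```text
t: 2.35
eef_pos: [386.6, 238.5, 316.2]
tcp_rot: [-3.14, 0.0, 1.703]
contact_force: [0.8, 0.6, 0.1]
width: 1.001
grasp_force: 0.0
```

Call:
{"name": "drive_tool", "arguments": {
  "steps": [
    {"tx":-41,"ty":16,"tz":0,"yaw":0},
    {"tx":-41,"ty":16,"tz":0,"yaw":0},
    {"tx":-41,"ty":16,"tz":0,"yaw":0},
    {"tx":-41,"ty":18,"tz":0,"yaw":0},
    {"tx":-40,"ty":20,"tz":0,"yaw":0},
    {"tx":0,"ty":0,"tz":0,"yaw":0},
    {"tx":0,"ty":0,"tz":0,"yaw":0}
  ]
}}

```text
t: 3.22
eef_pos: [497.5, 49.1, 316.5]
tcp_rot: [-3.14, -0.001, 1.701]
contact_force: [0.2, 0.3, 0.8]
width: 0.999
grasp_force: 0.0
```

```bash
python3 -c "
from h import *
import cv2
go(499,50,216,1.70)
c=calibration('wrist');cv2.imwrite('pics/w1.png',grab_frame('wrist'))
print(c)"
```

```text
t 3.225 pos [497.5  49.1 316.5] rot [-3.140e+00 -1.000e-03  1.701e+00] w 0.9992959700358774 gf 0.0 F [0.2 0.3 0.8]
tool d [  0.7   1.6 100.5] tool yaw 0.001
{'K': array([[358.77687856,   0.        , 283.39404453],
       [  0.        , 358.77687856, 208.64150927],
       [  0.        ,   0.        ,   1.        ]]), 'world_from_camera': array([[ 9.91522449e-01,  1.26469525e-01,  2.98109412e-02,
         4.87723236e+02],
       [ 1.29928654e-01, -9.62669039e-01, -2.37459188e-01,
         1.16390879e+02],
       [-1.33328048e-03,  2.39319411e-01, -9.70939978e-01,
         4.95659606e+02],
       [ 0.00000000e+00,  0.00000000e+00,  0.00000000e+00,
         1.00000000e+00]])}
```

View pics/w1.png

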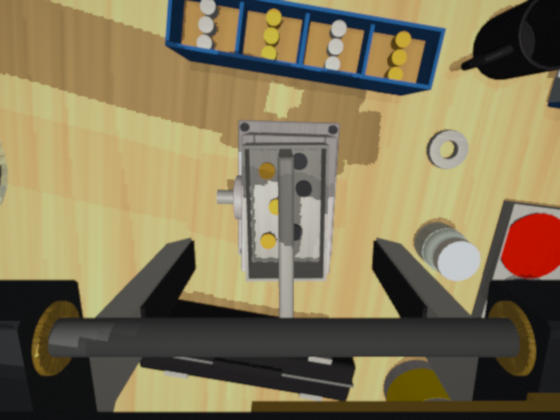

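The wrist view shows the bar from its +y end (286,150) down to (286,318), between the fingers (inner edges near 190 and 375). I'll check it against the bar height.

```bash
python3 -c "
from h import *
for p in ((286,150),(285.5,200),(286,310)): print(onz('wrist',p,236))"
```

```text
[491.91470094  96.36239303 236.        ]
[496.40098056  59.91062959 236.        ]
[508.71065934 -29.60037603 236.        ]
```

Call:
{"name": "drive_tool", "arguments": {
  "steps": [
    {"tx":0,"ty":0,"tz":12.5,"yaw":0},
    {"tx":0,"ty":0,"tz":12.5,"yaw":0},
    {"tx":0,"ty":0,"tz":12.5,"yaw":0},
    {"tx":0,"ty":0,"tz":12.5,"yaw":0},
    {"tx":0,"ty":0,"tz":12.5,"yaw":0},
    {"tx":0,"ty":2,"tz":12.5,"yaw":0},
    {"tx":0,"ty":0,"tz":12.5,"yaw":0},
    {"tx":0,"ty":0,"tz":12.5,"yaw":0},
    {"tx":0,"ty":0,"tz":0,"yaw":0}
  ]
}}

```text
t: 4.4
eef_pos: [499.3, 49.1, 216.1]
tcp_rot: [-3.139, -0.001, 1.7]
contact_force: [-0.1, 0.7, 0.1]
width: 1.003
grasp_force: 0.0
```

Bar passes under the gripper at x≈498, as planned. Close and lift.

Call:
{"name": "drive_tool", "arguments": {
  "steps": [
    {"tx":0,"ty":0,"tz":0,"yaw":0},
    {"tx":0,"ty":0,"tz":0,"yaw":0},
    {"tx":0,"ty":0,"tz":0,"yaw":0},
    {"tx":0,"ty":0,"tz":0,"yaw":0},
    {"tx":0,"ty":0,"tz":0,"yaw":0},
    {"tx":0,"ty":0,"tz":0,"yaw":0},
    {"tx":0,"ty":0,"tz":0,"yaw":0},
    {"tx":0,"ty":0,"tz":0,"yaw":0}
  ],
  "jaw": 0
}}

```text
t: 5.4
eef_pos: [500.0, 49.0, 217.4]
tcp_rot: [-3.142, -0.0, 1.7]
contact_force: [-0.6, 0.1, 0.2]
width: 0.182
grasp_force: 0.0
```

Call:
{"name": "drive_tool", "arguments": {
  "steps": [
    {"tx":0,"ty":0,"tz":-5,"yaw":0},
    {"tx":0,"ty":0,"tz":-10,"yaw":0},
    {"tx":0,"ty":0,"tz":-10,"yaw":0},
    {"tx":0,"ty":0,"tz":-10,"yaw":0},
    {"tx":0,"ty":0,"tz":-10,"yaw":0},
    {"tx":0,"ty":0,"tz":-10,"yaw":0},
    {"tx":0,"ty":0,"tz":-10,"yaw":0},
    {"tx":0,"ty":0,"tz":-5,"yaw":0},
    {"tx":0,"ty":0,"tz":0,"yaw":0}
  ]
}}

```text
t: 6.52
eef_pos: [500.2, 49.0, 287.9]
tcp_rot: [3.141, 0.0, 1.7]
contact_force: [-0.5, -0.3, -3.3]
width: 0.125
grasp_force: 30.0
```

```bash
python3 -c "
from h import *
import cv2
go(380,-390,290,1.634)
t=grab_frame('top');s=grab_frame('side');w=grab_frame('wrist');cv2.imwrite('pics/tb.png',t);cv2.imwrite('pics/sb.png',s);cv2.imwrite('pics/wb.png',w)
o=np.zeros((600,800,3),np.uint8);o[:450,:400]=cv2.resize(s[130:280,220:353],(400,450));o[:300,400:]=cv2.resize(w,(400,300));o[300:,400:]=cv2.resize(t[160:260,210:343],(400,300))
cv2.imwrite('pics/m1.png',o)"
```

```text
t 6.525 pos [500.2  49.  287.9] rot [3.141 0.    1.7  ] w 0.12460044525909889 gf 29.99584972858429 F [-0.5 -0.3 -3.3]
tool d [-419.8 -175.7   -2.1] tool yaw 0.066
```

View pics/m1.png

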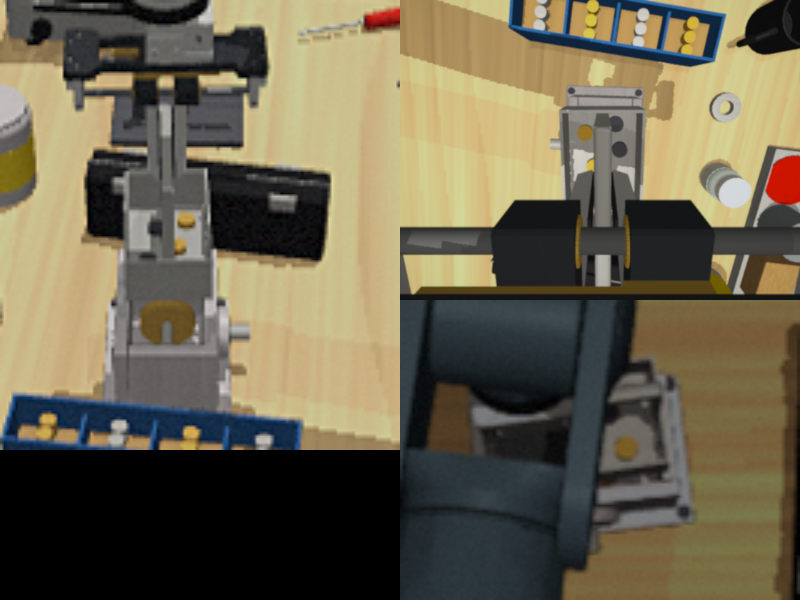

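The basket is lifted and held. In the wrist view the bar's +y end is near wrist pixel (284,161). I'll work out the bar's height from that and continue.

```bash
python3 -c "
from h import *
import cv2
for v in (155,158,161,164):
  o,d=ray('wrist',(284,v)); print(v,[ (o+d*(y-o[1])/d[1]).round(1) for y in (93,96)])
w=cv2.imread('pics/wb.png')[130:260,220:350];s=cv2.imread('pics/sb.png')[140:260,240:320]
o=np.zeros((600,800,3),np.uint8);o[:390,:390]=cv2.resize(w,None,fx=3,fy=3);o[:600,400:800]=cv2.resize(s,(400,600));cv2.imwrite('pics/m2.png',o)"
```

```text
155 [array([493.3,  93. , 215.2]), array([492.9,  96. , 247.4])]
158 [array([493.3,  93. , 235.5]), array([492.9,  96. , 265.1])]
161 [array([493.3,  93. , 252.8]), array([492.8,  96. , 280.2])]
164 [array([493.2,  93. , 267.8]), array([492.8,  96. , 293.2])]
```

View pics/m2.png

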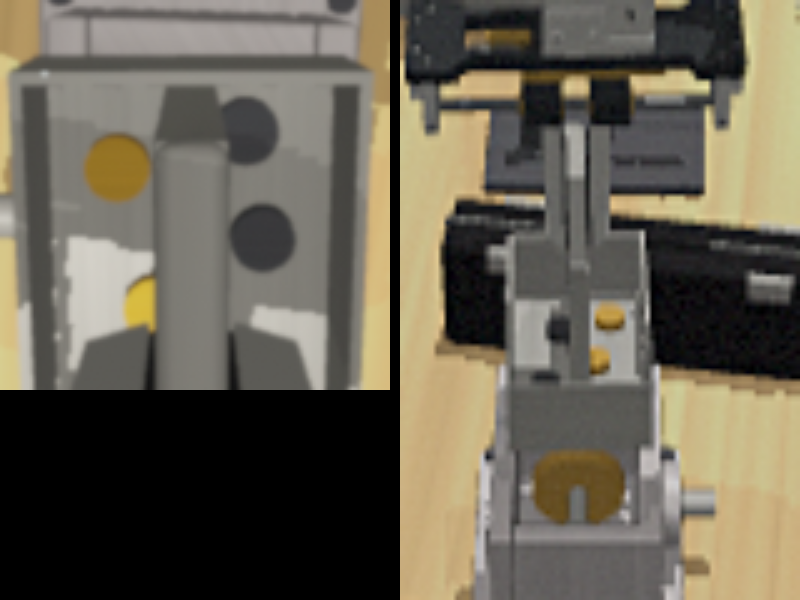

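Call:
{"name": "drive_tool", "arguments": {
  "steps": [
    {"tx":0,"ty":0,"tz":0,"yaw":0.066},
    {"tx":-5,"ty":-15,"tz":3,"yaw":0},
    {"tx":-15,"ty":-24,"tz":4,"yaw":0},
    {"tx":-25,"ty":-25,"tz":4,"yaw":0},
    {"tx":-35,"ty":-24,"tz":2,"yaw":0},
    {"tx":-40,"ty":-20,"tz":0,"yaw":0},
    {"tx":-40,"ty":-15,"tz":0,"yaw":0},
    {"tx":-40,"ty":-10,"tz":0,"yaw":0},
    {"tx":-40,"ty":-5,"tz":0,"yaw":0},
    {"tx":-40,"ty":0,"tz":0,"yaw":0}
  ]
}}

```text
t: 7.92
eef_pos: [379.4, -240.4, 274.2]
tcp_rot: [-3.142, -0.0, 1.633]
contact_force: [1.1, -0.0, -2.8]
width: 0.124
grasp_force: 30.0
```

Call:
{"name": "drive_tool", "arguments": {
  "steps": [
    {"tx":-40,"ty":0,"tz":0,"yaw":0},
    {"tx":-40,"ty":0,"tz":0,"yaw":0},
    {"tx":-40,"ty":0,"tz":0,"yaw":0},
    {"tx":-25,"ty":0,"tz":0,"yaw":0},
    {"tx":-12,"ty":0,"tz":0,"yaw":0},
    {"tx":-5,"ty":0,"tz":0,"yaw":0},
    {"tx":0,"ty":0,"tz":0,"yaw":0},
    {"tx":0,"ty":0,"tz":0,"yaw":0}
  ]
}}

```text
t: 8.93
eef_pos: [390.3, -400.1, 274.6]
tcp_rot: [3.141, -0.0, 1.635]
contact_force: [-1.1, 0.8, -3.8]
width: 0.121
grasp_force: 30.0
```

```bash
python3 -c "
from h import *
import cv2
go(510,-394,275,1.634)
s=grab_frame('side')[60:180,220:340];w=grab_frame('wrist');w=cv2.resize(w,(400,300))
o=np.zeros((600,800,3),np.uint8);o[:400,:400]=cv2.resize(s,(400,400));o[:300,400:]=w;t=grab_frame('top')[140:260,380:500];o[300:600,400:700]=cv2.resize(t,(300,300))
cv2.imwrite('pics/m3.png',o)"
```

```text
t 8.925 pos [ 390.3 -400.1  274.6] rot [ 3.141 -0.     1.635] w 0.1213924128328846 gf 29.995774626731873 F [-1.1  0.8 -3.8]
tool d [ -1.5 119.9  -0.4] tool yaw 0.001
```

View pics/m3.png

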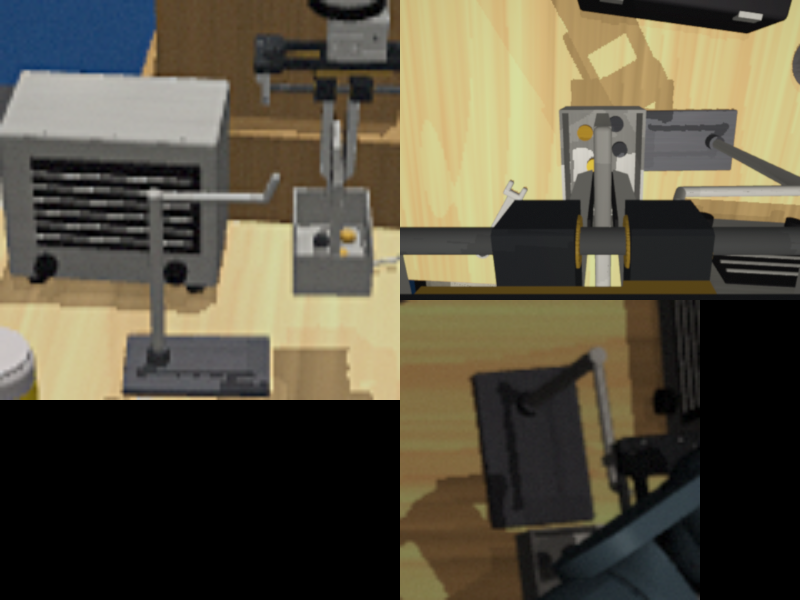

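Side view: hook tip at px (303,113), and the basket is clear of the stand on the tip side. The tray's near wall runs from row 138.6 (top) to 148 (bottom) at column 320. I'll check its height.

```bash
python3 -c "
from h import *
for p in ((320,138.6),(320,148),(320,116.4)):
  o,d=ray('side',p); print(p,[(o+d*(y-o[1])/d[1]).round(1) for y in (-354,-490,-420)])
"
```

```text
(320, 138.6) [array([ 383.9, -354. ,  197.9]), array([ 385. , -490. ,  110.1]), array([ 384.5, -420. ,  155.2])]
(320, 148) [array([ 381.9, -354. ,  158.4]), array([ 382.8, -490. ,   66.9]), array([ 382.3, -420. ,  114. ])]
(320, 116.4) [array([ 388.5, -354. ,  286.6]), array([ 390.1, -490. ,  207. ]), array([ 389.3, -420. ,  248. ])]
```

Tray top is at about 203 mm and level, so the bar is near 284 mm. That clears the tip (260) with the tray below the arm (225). Move in.

Call:
{"name": "drive_tool", "arguments": {
  "steps": [
    {"tx":0,"ty":6,"tz":0,"yaw":0},
    {"tx":0,"ty":14,"tz":0,"yaw":0},
    {"tx":0,"ty":14,"tz":0,"yaw":0},
    {"tx":0,"ty":14,"tz":0,"yaw":0},
    {"tx":-1,"ty":14,"tz":0,"yaw":0},
    {"tx":-1,"ty":14,"tz":0,"yaw":0},
    {"tx":0,"ty":14,"tz":0,"yaw":0},
    {"tx":0,"ty":14,"tz":0,"yaw":0},
    {"tx":0,"ty":14,"tz":0,"yaw":0},
    {"tx":0,"ty":0,"tz":0,"yaw":0}
  ]
}}

```text
t: 10.32
eef_pos: [508.8, -395.2, 274.3]
tcp_rot: [-3.141, -0.0, 1.635]
contact_force: [-0.5, -0.0, -2.1]
width: 0.128
grasp_force: 30.0
```

Call:
{"name": "drive_tool", "arguments": {
  "steps": [
    {"tx":0,"ty":0,"tz":6,"yaw":0},
    {"tx":0,"ty":0,"tz":6,"yaw":0},
    {"tx":0,"ty":0,"tz":6,"yaw":0},
    {"tx":0,"ty":0,"tz":5,"yaw":0},
    {"tx":0,"ty":0,"tz":4,"yaw":0},
    {"tx":0,"ty":0,"tz":0,"yaw":0}
  ]
}}

```text
t: 11.08
eef_pos: [507.9, -395.2, 247.0]
tcp_rot: [-3.141, -0.001, 1.634]
contact_force: [-0.6, 0.5, -1.8]
width: 0.125
grasp_force: 30.0
```

Call:
{"name": "drive_tool", "arguments": {
  "steps": [
    {"tx":0,"ty":0,"tz":3,"yaw":0},
    {"tx":0,"ty":0,"tz":3,"yaw":0},
    {"tx":0,"ty":0,"tz":3,"yaw":0},
    {"tx":0,"ty":0,"tz":2,"yaw":0},
    {"tx":0,"ty":0,"tz":0,"yaw":0}
  ]
}}

```text
t: 11.7
eef_pos: [508.0, -395.3, 236.2]
tcp_rot: [-3.141, -0.0, 1.634]
contact_force: [0.2, -0.2, -2.9]
width: 0.123
grasp_force: 30.0
```

Call:
{"name": "drive_tool", "arguments": {
  "steps": [
    {"tx":0,"ty":0,"tz":2,"yaw":0},
    {"tx":0,"ty":0,"tz":0,"yaw":0}
  ]
}}

```text
t: 11.95
eef_pos: [508.0, -395.3, 234.3]
tcp_rot: [-3.141, -0.0, 1.634]
contact_force: [0.6, -0.1, -2.5]
width: 0.124
grasp_force: 30.0
```

Call:
{"name": "drive_tool", "arguments": {
  "steps": [
    {"tx":0,"ty":0,"tz":2,"yaw":0},
    {"tx":0,"ty":0,"tz":0,"yaw":0}
  ]
}}

```text
t: 12.2
eef_pos: [508.0, -395.3, 232.2]
tcp_rot: [-3.141, -0.0, 1.634]
contact_force: [-0.5, -0.1, -2.3]
width: 0.128
grasp_force: 30.0
```

Call:
{"name": "drive_tool", "arguments": {
  "steps": [
    {"tx":0,"ty":0,"tz":1.5,"yaw":0},
    {"tx":0,"ty":0,"tz":0,"yaw":0}
  ]
}}

```text
t: 12.45
eef_pos: [508.0, -395.3, 230.8]
tcp_rot: [-3.141, -0.0, 1.634]
contact_force: [0.6, -0.2, -2.8]
width: 0.122
grasp_force: 30.0
```

Call:
{"name": "drive_tool", "arguments": {
  "steps": [
    {"tx":0,"ty":0,"tz":1.5,"yaw":0},
    {"tx":0,"ty":0,"tz":0,"yaw":0}
  ]
}}

```text
t: 12.7
eef_pos: [508.2, -395.5, 230.1]
tcp_rot: [3.141, 0.001, 1.634]
contact_force: [-0.8, 0.6, 1.0]
width: 0.125
grasp_force: 30.0
```

Call:
{"name": "drive_tool", "arguments": {
  "steps": [
    {"tx":0,"ty":0,"tz":1.5,"yaw":0},
    {"tx":0,"ty":0,"tz":0,"yaw":0}
  ]
}}

```text
t: 12.95
eef_pos: [508.3, -395.5, 229.8]
tcp_rot: [3.141, 0.001, 1.634]
contact_force: [-3.2, 2.8, 5.4]
width: 0.124
grasp_force: 30.0
```

Contact: the bar rests on the arm. Ease off and release.

Call:
{"name": "drive_tool", "arguments": {
  "steps": [
    {"tx":0,"ty":0,"tz":-1.5,"yaw":0},
    {"tx":0,"ty":0,"tz":0,"yaw":0}
  ]
}}

```text
t: 13.2
eef_pos: [508.2, -395.5, 230.0]
tcp_rot: [3.141, 0.0, 1.634]
contact_force: [-1.0, 2.2, 3.2]
width: 0.126
grasp_force: 30.0
```

Call:
{"name": "drive_tool", "arguments": {
  "steps": [
    {"tx":0,"ty":0,"tz":0,"yaw":0},
    {"tx":0,"ty":0,"tz":0,"yaw":0},
    {"tx":0,"ty":0,"tz":0,"yaw":0},
    {"tx":0,"ty":0,"tz":0,"yaw":0},
    {"tx":0,"ty":0,"tz":0,"yaw":0},
    {"tx":0,"ty":0,"tz":0,"yaw":0},
    {"tx":0,"ty":0,"tz":0,"yaw":0}
  ],
  "jaw": 0.75
}}

```text
t: 14.08
eef_pos: [508.1, -395.4, 229.5]
tcp_rot: [3.142, 0.0, 1.634]
contact_force: [0.8, -0.7, 0.4]
width: 0.752
grasp_force: 0.0
```

Call:
{"name": "drive_tool", "arguments": {
  "steps": [
    {"tx":0,"ty":0,"tz":-8,"yaw":0},
    {"tx":0,"ty":0,"tz":-12,"yaw":0},
    {"tx":0,"ty":0,"tz":-20,"yaw":0},
    {"tx":0,"ty":0,"tz":-30,"yaw":0},
    {"tx":0,"ty":0,"tz":-30,"yaw":0},
    {"tx":0,"ty":0,"tz":0,"yaw":0}
  ]
}}

```text
t: 14.82
eef_pos: [509.1, -396.5, 334.2]
tcp_rot: [3.137, 0.006, 1.634]
contact_force: [0.2, -0.6, 0.4]
width: 0.749
grasp_force: 0.0
```

```bash
python3 -c "
from h import *
import cv2
go(463,388,330,0)
s0=grab_frame('side');cv2.imwrite('pics/s2.png',s0);t=grab_frame('top');cv2.imwrite('pics/t2.png',t);s=s0[80:200,220:340]
o=np.zeros((600,800,3),np.uint8);o[:400,:400]=cv2.resize(s,(400,400));o[300:600,400:800]=cv2.resize(grab_frame('wrist'),(400,300))
o[:300,400:]=cv2.resize(t[165:255,215:335],(400,300))
cv2.imwrite('pics/m4.png',o)"
```

```text
t 14.825 pos [ 509.1 -396.5  334.2] rot [3.137 0.006 1.634] w 0.7493468400039678 gf 0.0 F [ 0.2 -0.6  0.4]
tool d [785.8   3.5   4.2] tool yaw 1.634
```

View pics/m4.png

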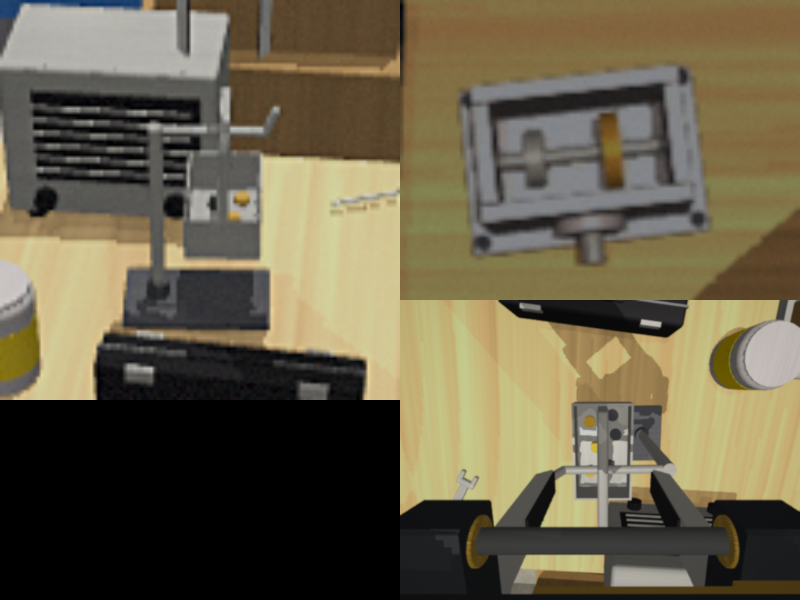

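The basket hangs freely on the hook: its bar crosses the arm at about side px (287,118) and the tray is level. The housing is now open. Next stop is above the housing for a wrist frame, then above the cover.

Call:
{"name": "drive_tool", "arguments": {
  "steps": [
    {"tx":24,"ty":0,"tz":0,"yaw":0},
    {"tx":50,"ty":0,"tz":0,"yaw":0},
    {"tx":50,"ty":0,"tz":0,"yaw":0},
    {"tx":50,"ty":0,"tz":0,"yaw":0},
    {"tx":50,"ty":0,"tz":0,"yaw":0},
    {"tx":50,"ty":0,"tz":0,"yaw":0},
    {"tx":50,"ty":0,"tz":0,"yaw":0},
    {"tx":50,"ty":0,"tz":0,"yaw":0},
    {"tx":40,"ty":20,"tz":0,"yaw":-0.066},
    {"tx":24,"ty":0,"tz":0,"yaw":0}
  ]
}}

```text
t: 16.23
eef_pos: [498.4, 44.8, 327.6]
tcp_rot: [-3.139, -0.001, 1.702]
contact_force: [0.5, -0.6, -0.9]
width: 0.751
grasp_force: 0.0
```

Call:
{"name": "drive_tool", "arguments": {
  "steps": [
    {"tx":0,"ty":0,"tz":0,"yaw":0},
    {"tx":0,"ty":0,"tz":0,"yaw":0},
    {"tx":0,"ty":0,"tz":0,"yaw":0}
  ]
}}

```text
t: 16.6
eef_pos: [498.8, 41.9, 329.1]
tcp_rot: [-3.141, 0.0, 1.698]
contact_force: [-0.1, -0.8, -0.2]
width: 0.749
grasp_force: 0.0
```

```bash
python3 -c "
from h import *
import cv2,pickle
go(463,388,330,1.266)
c=calibration('wrist');cv2.imwrite('pics/wh.png',grab_frame('wrist'));pickle.dump(c,open('wh.pkl','wb'))"
```

```text
t 16.6 pos [498.8  41.9 329.1] rot [-3.141  0.     1.698] w 0.749337761707644 gf 0.0 F [-0.1 -0.8 -0.2]
tool d [347.9   8.5  -0.9] tool yaw 0.432
```

Call:
{"name": "drive_tool", "arguments": {
  "steps": [
    {"tx":30,"ty":0,"tz":0,"yaw":0},
    {"tx":50,"ty":0,"tz":0,"yaw":0},
    {"tx":50,"ty":0,"tz":0,"yaw":0},
    {"tx":50,"ty":0,"tz":0,"yaw":0},
    {"tx":50,"ty":0,"tz":0,"yaw":0},
    {"tx":50,"ty":0,"tz":0,"yaw":0},
    {"tx":40,"ty":5,"tz":0,"yaw":0},
    {"tx":28,"ty":3,"tz":20,"yaw":0.144},
    {"tx":0,"ty":0,"tz":20,"yaw":0.144},
    {"tx":0,"ty":0,"tz":20,"yaw":0.144}
  ]
}}

```text
t: 17.9
eef_pos: [462.4, 388.8, 268.6]
tcp_rot: [-3.141, 0.0, 1.263]
contact_force: [0.2, -0.6, 0.4]
width: 0.75
grasp_force: 0.0
```

Call:
{"name": "drive_tool", "arguments": {
  "steps": [
    {"tx":0,"ty":0,"tz":0,"yaw":0},
    {"tx":0,"ty":0,"tz":0,"yaw":0},
    {"tx":0,"ty":0,"tz":0,"yaw":0}
  ]
}}

```text
t: 18.27
eef_pos: [462.7, 389.0, 270.9]
tcp_rot: [3.14, -0.002, 1.268]
contact_force: [-0.2, 0.5, -0.1]
width: 0.749
grasp_force: 0.0
```

```bash
python3 -c "
from h import *
import cv2,pickle
go(463,388,270,1.266)
c=calibration('wrist');w=grab_frame('wrist');cv2.imwrite('pics/wc.png',w);pickle.dump(c,open('wc.pkl','wb'))
h=cv2.imread('pics/wh.png')
def crop(im,x,y,w,h,k):
    o=cv2.resize(im[y:y+h,x:x+w],None,fx=k,fy=k,interpolation=cv2.INTER_CUBIC)
    for u in range((x+9)//10*10,x+w,10): cv2.putText(o,str(u),((u-x)*k,8),0,.28,(0,0,255));cv2.line(o,((u-x)*k,10),((u-x)*k,16),(0,0,255))
    for v in range((y+9)//10*10,y+h,10): cv2.putText(o,str(v),(0,(v-y)*k),0,.3,(0,0,255));cv2.line(o,(20,(v-y)*k),(26,(v-y)*k),(0,0,255))
    return o
o=np.zeros((600,800,3),np.uint8)
a=crop(h,205,90,133,200,3);b=crop(w,180,100,200,200,2);o[:600,:399]=a;o[:400,400:]=b
cv2.imwrite('pics/m5.png',o)"
```

```text
t 18.275 pos [462.7 389.  270.9] rot [ 3.140e+00 -2.000e-03  1.268e+00] w 0.7487511347647966 gf 0.0 F [-0.2  0.5 -0.1]
tool d [-0.9  0.6  0.9] tool yaw 0.002
```

View pics/m5.png

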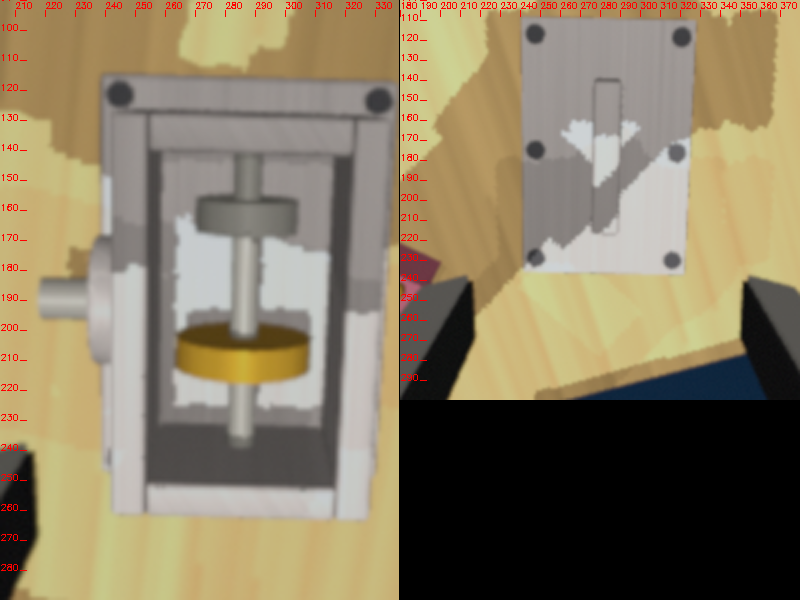

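This wrist mosaic shows the open housing, with rim outer corners near wh px (242.5,126.5), (335,129), (327.3,262.7) and (242,261.7). The cover's corners are near wc px (241,109.5), (327.5,110.5), (322,237) and (241.5,235), and its rib spans (277–290, 140–217).

```bash
python3 -c "
from h import *
import pickle
np.set_printoptions(precision=1,suppress=True)
def rep(f,P,z):
    c=pickle.load(open(f,'rb'));Q=np.array([onz('wrist',p,z,c) for p in P]);print(Q[:,:2].tolist() if 0 else Q[:,:2],Q.mean(0),[round(np.linalg.norm(Q[i]-Q[i-1]),1) for i in range(4)])
    for a,b in((0,3),(1,2)): d=(Q[a]-Q[b]); print('yaw for y axis',np.arctan2(d[1],d[0]))
    for a,b in((1,0),(2,3)): d=(Q[a]-Q[b]); print('yaw from x axis',np.arctan2(d[1],d[0])+np.pi/2)
rep('wh.pkl',[(242.5,126.5),(335,129),(327.3,262.7),(242,261.7)],100)
rep('wc.pkl',[(241,109.5),(327.5,110.5),(322,237),(241.5,235)],6)
rep('wc.pkl',[(277,139.5),(290.5,139.5),(290,217.5),(277,217)],40)
"
```

```text
[[444.8  96.5]
 [547.  106.8]
 [563.3 -51.3]
 [460.2 -63.2]] [503.8  22.2 100. ] [np.float64(160.4), np.float64(102.7), np.float64(159.0), np.float64(103.8)]
yaw for y axis 1.6669250775465645
yaw for y axis 1.6736260464876878
yaw from x axis 1.6717152371453232
yaw from x axis 1.685689812636403
[[438.3 480.7]
 [536.5 448.9]
 [486.8 298.2]
 [387.9 332. ]] [462.4 389.9   6. ] [np.float64(157.1), np.float64(103.3), np.float64(158.7), np.float64(104.6)]
yaw for y axis 1.2442323770887211
yaw for y axis 1.2524985513089866
yaw from x axis 1.2571576747119795
yaw from x axis 1.2415848690534739
[[469.6 435.9]
 [484.1 431.3]
 [456.9 344.7]
 [442.4 349.9]] [463.3 390.4  40. ] [np.float64(90.2), np.float64(15.2), np.float64(90.8), np.float64(15.4)]
yaw for y axis 1.2640092005837966
yaw for y axis 1.2664582832854523
yaw from x axis 1.268163860048966
yaw from x axis 1.2279391673785238
```

Sizes check out (105×160 and 90×16). Cover: (463,390), yaw 1.252. Housing: (504,22), yaw 1.674. Descend on the rib.

Call:
{"name": "drive_tool", "arguments": {
  "steps": [
    {"tx":1,"ty":0,"tz":30,"yaw":0.016},
    {"tx":0,"ty":0,"tz":40,"yaw":0},
    {"tx":0,"ty":0,"tz":40,"yaw":0},
    {"tx":0,"ty":0,"tz":40,"yaw":0},
    {"tx":0,"ty":0,"tz":35,"yaw":0},
    {"tx":0,"ty":0,"tz":25,"yaw":0},
    {"tx":0,"ty":0,"tz":15,"yaw":0},
    {"tx":0,"ty":0,"tz":15,"yaw":0},
    {"tx":0,"ty":0,"tz":12,"yaw":0},
    {"tx":0,"ty":0,"tz":0,"yaw":0}
  ]
}}

```text
t: 19.58
eef_pos: [461.9, 389.7, 16.7]
tcp_rot: [-3.141, 0.001, 1.252]
contact_force: [0.9, -0.0, 0.3]
width: 0.75
grasp_force: 0.0
```

Call:
{"name": "drive_tool", "arguments": {
  "steps": [
    {"tx":0,"ty":0,"tz":2,"yaw":0},
    {"tx":0,"ty":0,"tz":0,"yaw":0},
    {"tx":0,"ty":0,"tz":0,"yaw":0}
  ]
}}

```text
t: 19.95
eef_pos: [462.6, 390.1, 15.9]
tcp_rot: [3.141, -0.001, 1.252]
contact_force: [0.2, 0.7, -0.2]
width: 0.747
grasp_force: 0.0
```

Call:
{"name": "drive_tool", "arguments": {
  "steps": [
    {"tx":0,"ty":0,"tz":0,"yaw":0},
    {"tx":0,"ty":0,"tz":0,"yaw":0},
    {"tx":0,"ty":0,"tz":0,"yaw":0},
    {"tx":0,"ty":0,"tz":0,"yaw":0},
    {"tx":0,"ty":0,"tz":0,"yaw":0},
    {"tx":0,"ty":0,"tz":0,"yaw":0},
    {"tx":0,"ty":0,"tz":0,"yaw":0},
    {"tx":0,"ty":0,"tz":0,"yaw":0},
    {"tx":0,"ty":0,"tz":0,"yaw":0}
  ],
  "jaw": 0
}}

```text
t: 21.08
eef_pos: [462.3, 389.9, 15.4]
tcp_rot: [3.142, 0.0, 1.252]
contact_force: [0.4, 0.9, -0.6]
width: 0.17
grasp_force: 30.0
```

Call:
{"name": "drive_tool", "arguments": {
  "steps": [
    {"tx":0,"ty":0,"tz":-4,"yaw":0},
    {"tx":0,"ty":0,"tz":-12,"yaw":0},
    {"tx":0,"ty":0,"tz":-25,"yaw":0},
    {"tx":0,"ty":0,"tz":-30,"yaw":0},
    {"tx":0,"ty":0,"tz":-30,"yaw":0},
    {"tx":0,"ty":0,"tz":-30,"yaw":0},
    {"tx":0,"ty":0,"tz":-30,"yaw":0},
    {"tx":0,"ty":0,"tz":-20,"yaw":0},
    {"tx":0,"ty":0,"tz":-10,"yaw":0},
    {"tx":0,"ty":0,"tz":0,"yaw":0}
  ]
}}

```text
t: 22.32
eef_pos: [462.3, 389.9, 206.6]
tcp_rot: [3.141, -0.0, 1.252]
contact_force: [-0.2, 1.0, -5.8]
width: 0.173
grasp_force: 30.0
```

```bash
python3 -c "
from h import *
import cv2
go(504,22,210,1.674)
cv2.imwrite('pics/wg.png',grab_frame('wrist'))"
```

```text
t 22.325 pos [462.3 389.9 206.6] rot [ 3.141 -0.     1.252] w 0.17335575695064684 gf 29.997153282165527 F [-0.2  1.  -5.8]
tool d [-336.3  154.9   -3.4] tool yaw -0.422
```

Call:
{"name": "drive_tool", "arguments": {
  "steps": [
    {"tx":0,"ty":0,"tz":0,"yaw":-0.1},
    {"tx":0,"ty":0,"tz":0,"yaw":-0.12},
    {"tx":0,"ty":0,"tz":0,"yaw":-0.12},
    {"tx":0,"ty":0,"tz":0,"yaw":-0.082},
    {"tx":-15,"ty":0,"tz":0,"yaw":0},
    {"tx":-35,"ty":0,"tz":0,"yaw":0},
    {"tx":-45,"ty":0,"tz":0,"yaw":0},
    {"tx":-45,"ty":0,"tz":0,"yaw":0},
    {"tx":-45,"ty":0,"tz":0,"yaw":0},
    {"tx":-45,"ty":1,"tz":0,"yaw":0}
  ]
}}

```text
t: 23.62
eef_pos: [486.3, 159.0, 205.7]
tcp_rot: [-3.14, 0.0, 1.672]
contact_force: [0.9, 0.3, -4.0]
width: 0.169
grasp_force: 30.0
```

Call:
{"name": "drive_tool", "arguments": {
  "steps": [
    {"tx":-45,"ty":1,"tz":0,"yaw":0},
    {"tx":-40,"ty":1,"tz":0,"yaw":0},
    {"tx":-30,"ty":0,"tz":0,"yaw":0},
    {"tx":-20,"ty":0,"tz":0,"yaw":0},
    {"tx":-5,"ty":0,"tz":0,"yaw":0},
    {"tx":0,"ty":0,"tz":0,"yaw":0},
    {"tx":0,"ty":0,"tz":0,"yaw":0}
  ]
}}

```text
t: 24.5
eef_pos: [503.1, 22.8, 206.3]
tcp_rot: [-3.141, -0.0, 1.674]
contact_force: [-0.1, -0.0, -4.9]
width: 0.167
grasp_force: 30.0
```

```bash
python3 -c "
from h import *
import cv2
go(504,22,131,1.674)
c=calibration('wrist');w=grab_frame('wrist');cv2.imwrite('pics/wk.png',w)
T=np.array(c['world_from_camera']);p=get_state()['eef_pos'];Y=get_state()['tcp_rot'][2]
R=np.array([[np.cos(Y),np.sin(Y),0],[np.sin(Y),-np.cos(Y),0],[0,0,-1]])
# expected pixels of the cover's +x_tool end: corners & rib end, tool frame (plate top 9.5 past TCP... z down)
for n,q in (('plateL',(80,-52.5,9.5)),('plateR',(80,52.5,9.5)),('plateM',(80,20,9.5)),('ribL',(45,-8,-24.5)),('ribR',(45,8,-24.5))):
    x=T[:3,:3].T@(p+R@np.array(q)-T[:3,3]);u=c['K']@x;u=u[:2]/u[2];print(n,u.round(1))
g=cv2.cvtColor(w,cv2.COLOR_BGR2GRAY).astype(int)
x0=310
print('col310',[(v,int(g[v,x0])) for v in range(95,230,3)])
for v in (190,210,230):print('row',v,[(u,int(g[v,u])) for u in range(185,390,4)])
"
```

```text
t 24.5 pos [503.1  22.8 206.3] rot [-3.141 -0.     1.674] w 0.1667404615824601 gf 29.997180998325348 F [-0.1 -0.  -4.9]
tool d [-0.9  0.8 75.3] tool yaw 0.0
plateL [181.2  95.4]
plateR [390.3  95.3]
plateM [325.6  95.3]
ribL [267.7 174.6]
ribR [304.6 174.6]
col310 [(95, 145), (98, 155), (101, 155), (104, 155), (107, 155), (110, 155), (113, 155), (116, 155), (119, 155), (122, 155), (125, 154), (128, 155), (131, 154), (134, 155), (137, 155), (140, 155), (143, 154), (146, 155), (149, 155), (152, 155), (155, 155), (158, 154), (161, 155), (164, 154), (167, 154), (170, 155), (173, 154), (176, 154), (179, 154), (182, 150), (185, 138), (188, 137), (191, 137), (194, 138), (197, 138), (200, 137), (203, 138), (206, 138), (209, 137), (212, 137), (215, 137), (218, 136), (221, 137), (224, 136), (227, 136)]
row 190 [(185, 180), (189, 137), (193, 135), (197, 136), (201, 136), (205, 135), (209, 135), (213, 136), (217, 135), (221, 135), (225, 133), (229, 133), (233, 133), (237, 135), (241, 136), (245, 135), (249, 133), (253, 135), (257, 136), (261, 137), (265, 126), (269, 129), (273, 137), (277, 138),
[... 902 characters left out ...]
, 150), (373, 152), (377, 152), (381, 181), (385, 184), (389, 186)]
row 230 [(185, 188), (189, 146), (193, 137), (197, 134), (201, 136), (205, 133), (209, 134), (213, 136), (217, 135), (221, 136), (225, 133), (229, 132), (233, 133), (237, 134), (241, 136), (245, 134), (249, 133), (253, 133), (257, 135), (261, 135), (265, 128), (269, 126), (273, 135), (277, 136), (281, 137), (285, 138), (289, 138), (293, 135), (297, 136), (301, 120), (305, 133), (309, 136), (313, 135), (317, 137), (321, 135), (325, 136), (329, 134), (333, 134), (337, 136), (341, 133), (345, 134), (349, 135), (353, 134), (357, 134), (361, 136), (365, 137), (369, 134), (373, 136), (377, 137), (381, 184), (385, 185), (389, 188)]
```

The cover's edges fall where expected (front row ~96 against 95.3, sides symmetric). It is centred and level in the grip. Lower to about 15 mm above the rim.

Call:
{"name": "drive_tool", "arguments": {
  "steps": [
    {"tx":-1,"ty":1,"tz":10,"yaw":0},
    {"tx":0,"ty":0,"tz":15,"yaw":0},
    {"tx":0,"ty":0,"tz":15,"yaw":0},
    {"tx":0,"ty":0,"tz":12,"yaw":0},
    {"tx":0,"ty":0,"tz":10,"yaw":0},
    {"tx":0,"ty":0,"tz":6,"yaw":0},
    {"tx":0,"ty":0,"tz":4,"yaw":0},
    {"tx":0,"ty":0,"tz":3,"yaw":0},
    {"tx":0,"ty":0,"tz":0,"yaw":0},
    {"tx":0,"ty":0,"tz":0,"yaw":0}
  ]
}}

```text
t: 25.8
eef_pos: [504.7, 21.3, 131.8]
tcp_rot: [3.141, 0.0, 1.674]
contact_force: [-1.6, 0.2, -4.7]
width: 0.169
grasp_force: 30.0
```

```bash
python3 -c "
from h import *
import cv2
go(504,22,131,1.674)
s=grab_frame('side');g=cv2.cvtColor(s,cv2.COLOR_BGR2GRAY).astype(int);cv2.imwrite('pics/se.png',s)
# +y face of housing/cover: expected pixels on the side view
c=calibration('side');T=np.array(c['world_from_camera'])
def px(P):
    x=T[:3,:3].T@(np.array(P)-T[:3,3]);u=c['K']@x;return u[:2]/u[2]
e=np.array([-.103,.9947,0]);f=np.array([.9947,.103,0]);C=np.array([504,22,0.])
for n,z in(('cover top',121),('cover bot',115),('rim',100)):
    print(n,[px(C+80*e+k*f+[0,0,z]).round(1) for k in(-52.5,0,52.5)])
for k in(-40,0,40):
    u=int(px(C+80*e+k*f+[0,0,115])[0]);print(u,[(v,int(g[v,u])) for v in range(226,262)])
# basket still on hook: difference of hook region with earlier frame
a=cv2.imread('pics/s2.png')[90:170,265:305].astype(int);print('hang diff',np.abs(a-s[90:170,265:305]).mean(), 'whole-bench moved px', )
"
```

```text
t 25.8 pos [504.7  21.3 131.8] rot [3.141 0.    1.674] w 0.16905037501713452 gf 29.997224807739258 F [-1.6  0.2 -4.7]
tool d [ 0.8 -0.6  0.8] tool yaw -0.0
cover top [array([292.1, 242.8]), array([274.4, 242.8]), array([256.7, 242.9])]
cover bot [array([292.1, 244.2]), array([274.4, 244.2]), array([256.8, 244.3])]
rim [array([292. , 247.7]), array([274.5, 247.8]), array([257. , 247.8])]
287 [(226, 119), (227, 119), (228, 122), (229, 120), (230, 119), (231, 119), (232, 116), (233, 125), (234, 129), (235, 129), (236, 132), (237, 133), (238, 134), (239, 138), (240, 141), (241, 138), (242, 150), (243, 133), (244, 86), (245, 111), (246, 123), (247, 154), (248, 127), (249, 98), (250, 105), (251, 105), (252, 106), (253, 105), (254, 103), (255, 103), (256, 104), (257, 103), (258, 102), (259, 102), (260, 102), (261, 103)]
274 [(226, 130), (227, 105), (228, 98), (229, 100), (230, 100), (231, 98), (232, 101), (233, 95), (234, 106), (235, 129), (236, 136), (237, 133), (238, 133), (239, 134), (240, 132), (241, 132), (242, 141), (243, 127), (244, 97), (245, 113), (246, 123), (247, 146), (248, 120), (249, 96), (250, 100), (251, 100), (252, 101), (253, 105), (254, 101), (255, 101), (256, 100), (257, 99), (258, 100), (259, 102), (260, 98), (261, 103)]
260 [(226, 112), (227, 119), (228, 131), (229, 133), (230, 135), (231, 131), (232, 134), (233, 134), (234, 132), (235, 133), (236, 135), (237, 138), (238, 127), (239, 80), (240, 40), (241, 50), (242, 134), (243, 133), (244, 115), (245, 124), (246, 120), (247, 132), (248, 110), (249, 99), (250, 99), (251, 103), (252, 102), (253, 103), (254, 101), (255, 99), (256, 100), (257, 97), (258, 101), (259, 102), (260, 99), (261, 102)]
hang diff 34.7496875 whole-bench moved px
```

The rim and cover edges sit where predicted (cover edge at rows 242–244, rim at 247–248). One check that the basket hasn't moved, since the large side-view difference is probably the arm in front of it.

```bash
python3 -c "
from h import *
import cv2
a=cv2.imread('pics/s2.png').astype(int);b=cv2.imread('pics/se.png').astype(int);d=np.abs(a-b).mean(2)
for v in range(90,170,8): print(v,[int(d[v:v+8,u:u+8].mean()) for u in range(225,321,8)])
# top view: tray and arm pixels
t=grab_frame('top').astype(int);t0=cv2.imread('pics/top0.png').astype(int);D=np.abs(t-t0).mean(2)
print('top');[print(v,[int(D[v:v+8,u:u+8].mean()) for u in range(400,500,8)]) for v in range(155,245,8)]
s=get_state();print(np.round(s['eef_pos'],1),np.round(s['tcp_rot'],3))
"
```

```text
90 [3, 4, 3, 3, 3, 4, 36, 3, 3, 18, 3, 2]
98 [3, 3, 3, 3, 3, 4, 3, 3, 3, 3, 3, 2]
106 [3, 4, 3, 4, 4, 3, 4, 4, 3, 3, 3, 3]
114 [3, 3, 3, 3, 3, 4, 12, 26, 23, 31, 40, 40]
122 [2, 2, 3, 3, 3, 37, 51, 37, 29, 51, 60, 53]
130 [3, 3, 3, 3, 8, 49, 49, 25, 32, 59, 88, 100]
138 [3, 3, 3, 3, 22, 46, 68, 52, 92, 115, 103, 113]
146 [3, 3, 3, 31, 67, 40, 42, 31, 32, 114, 126, 131]
154 [3, 3, 3, 48, 117, 79, 84, 59, 57, 113, 117, 18]
162 [3, 3, 3, 5, 31, 29, 9, 15, 8, 18, 8, 3]
top
155 [9, 9, 9, 9, 9, 8, 8, 9, 8, 5, 4, 3, 3]
163 [8, 7, 6, 6, 6, 5, 4, 7, 8, 5, 4, 3, 3]
171 [8, 4, 3, 3, 3, 3, 7, 7, 8, 5, 3, 3, 2]
179 [8, 4, 8, 17, 14, 12, 18, 16, 29, 25, 5, 3, 2]
187 [16, 11, 19, 54, 43, 49, 40, 15, 16, 32, 32, 41, 2]
195 [29, 20, 15, 17, 25, 41, 38, 34, 25, 49, 20, 4, 4]
203 [28, 21, 14, 59, 66, 31, 54, 19, 12, 50, 24, 9, 8]
211 [22, 22, 15, 54, 64, 50, 55, 27, 12, 33, 19, 9, 9]
219 [16, 17, 9, 7, 5, 5, 4, 7, 8, 9, 9, 9, 9]
227 [9, 9, 6, 6, 7, 7, 8, 9, 9, 9, 9, 9, 9]
235 [9, 9, 9, 9, 9, 9, 9, 9, 9, 9, 9, 9, 9]
243 [9, 9, 8, 9, 9, 9, 9, 9, 9, 9, 9, 9, 9]
[504.7  21.3 131.8] [3.141 0.    1.674]
```

```bash
python3 -c "
from cell import *
print(hand_in())"
```

```text
the job is handed in; nothing more can be done
None
```

The job is handed in (no verdict came back): the basket was hanging freely on the hook, and the gripper is holding the cover level about 16 mm above the rim, lined up with it to within about 1 mm by my measurements.

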